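Fit the filter plate in the bench fume unit

ROBOT

A 7-joint arm with a two-finger parallel gripper is mounted at the origin on the work surface. World frame = base frame: x ahead of the robot, y to its left, z up, the work surface at z = 0. Lengths are in m, angles in rad, forces in N, time in s.
With the tool pointing down it reaches from about 0.35 to 0.9 m from the base axis. Payload 7.2 kg.
Tool frame: the origin (TCP) lies at the very end of the fingers, on their centre line; the grasp point (between the pads) lies 19 mm behind it; z points along the fingers, x is the direction in which the jaws open and shut, and the axes are right-handed (so a half turn about z gives the same grasp; the last joint's range is limited). The gripper opens to 85 mm and grips with 20 to 120 N. Pads are 22 mm wide; open, the fingers measure 114 mm over their backs; the gripper's body (76 mm by 85 mm) begins 54 mm behind the grasp point. The pads swing forward as they close: fully open they stand 13 mm farther back than shut.
Start: joints at [1.149, 0.411, -0.013, 1.596, 0.006, 1.134, -0.082], TCP at [0.217, -0.586, 0.231] pointing down, gripper open.
Joint ranges: [-2.95, 2.95], [-0.29, 1.99], [-1.47, 1.44], [0.14, 2.54], [-1.03, 4.17], [0.13, 1.85], [-2.86, 2.86]. Speed limits (rad/s): [2.39, 2.39, 3.01, 3.01, 3.14, 3.14, 3.14].

INTERFACE

Orientations are given as a rotation vector (axis times angle).
In Python, from bench import r gives the robot as it stands. The module is installed in compiled form; this text tells all that it offers.
- The arm moves only by the tool step_arm, never from a script. Its argument "series" is a list of rows, each a list of 5 numbers: the gripper command: -1 is fully open, 1 is shut, values between are in proportion, then the shift along the world's x, y, z in mm, then the turn about the world's z in degrees. In form: [[jaw, x, y, z, roll], ...]. A call has 1 to 20 rows; each row is the pose to reach, as a shift and turn from the pose measured when the call began; what a row does not reach only later rows make up. A row lasts 1/8 s, in which the tool goes at most 62.5 mm and 10.7 degrees, less where a joint would pass 70% of its speed; a pose out of reach is approached as far as the arm can. A call with a gripper value outside its range is refused whole. The fingers move at their own pace and stop on an object; "grip_force" is the grip in N (left out, the last holds). Time passes only in rows, so rows that repeat a pose let the fingers close. It gives the time, the measured TCP pose, the force and the opening at its end, in the units of the state.
- r.get_obs(): the state, without advancing time (a new reading comes with each control period).
- r.read_camera(name): name is "scene" or "top" or "wrist"; returns a dict with "frame" (400x640x3 uint8, red, green, blue), "range_z" (400x640 float32, m along the optical axis (not along the pixel's ray), 0 where there is no reading), "fx", "fy", "cx", "cy" (pixels), "R" (3x3) and "t" (3): a world point X has camera coordinates R X + t. Camera axes: x right, y down, z forward; pixel columns grow to the right and rows downward; lengths in m; the calibration is good to about 2 mm. A picture is of the moment at which its call begins.
- r.hand_in(): hands the job in, once; it reports no verdict.
The state is a dict: "clock": time; "joint_positions": joint angles; "joint_velocities": joint speeds; "tau": joint torques, N m; "tool_pos": TCP position; "tool_rot": TCP orientation; "ft_force": force on the tool from outside, world axes, zero at the start; "ft_torque": the same for the moment, N m; "grip_width": finger opening in m.
Only numpy, scipy, OpenCV 4.12 (cv2) and the standard library are available. Lean on these libraries where they do the work, as an engineer would, in place of code of your own. Each camera call takes 0.05 s, during which the arm holds its last target.

TASK

Swing the blue door of the bench fume filter unit wide open by its handle, at least square to the sloped face, and leave it open. Then fit the filter plate, green tab facing out, in the bay behind it: tuck one of its long edges under the orange lip at the bottom of the slope, then gently lower the opposite edge (do not let it drop) until the plate lies flat on the bay floor. Let go of everything, and leave the meter, reel, screwdriver and jar where they are.

Things in the scene. Friction and masses are not known exactly. Their poses are not given: they have to be found in the camera images.
- door (a joint): Opening angle of the blue door, rad: 0 shut, 1.57 square to the sloped face, 1.9 at its stop. Panel 210 (up the slope) x 200 x 6 mm, hinged along its left (+y) edge, hinge line up the slope; the right edge swings up and over to the left. The hinge is stiff: the 0.4 kg door stays where it is left; moving it takes up to about 6 N at the handle. May start ajar.
- door_handle (a point): Middle of the handle: a round steel bar 12 mm thick, 110 long, parallel to the hinge line, on a post at each end (100 mm clear between). Its axis is 50 mm off the door's outer surface, 14 mm in from the free edge, 186 mm from the hinge line. Axes turn with the door: x up the slope along bar and hinge, y from free edge to hinge, z out of the outer face.
- door_hinge (a point): Point on the hinge line, half-way along it, level with the handle's middle. x along the hinge line, up the slope; the axes turn with the door.
- seat: Filter bay behind the door, in the face of the fixed grey unit (200 wide, 240 deep, 164 mm high), which slopes up away from the robot at 25 degrees. Origin: middle of the bay floor, where the seated plate's underside centre belongs. x up the slope, y left to the hinge, z square out of the floor. Walls at x = -67.5 and 110, y = -80 and 80 mm reach z = 55, where the shut door is.
- lip (a point): Lower edge of the orange retaining lip, at its middle: in the bay's frame x = -55, y = 0, z = 14 mm. The lip runs across the whole bay along the lower end wall (x = -67.5) and covers x = -67.5 to -55, z = 14 to 20 mm above the bay floor. A plate tilted 10 to 18 degrees from the floor, its upper edge raised, goes under it.
- ridge (a point): Top of the low aluminium ridge that holds the plate's upper edge, at its middle: in the bay's frame x = 67.5, y = 0, z = 8 mm; 6 mm thick, across the whole bay. Between lower end wall and ridge the bay floor is 135 mm long.
- filter_mid (a point): Centre of the loose filter plate, 22 mm above its underside. Rigid white plate 130 (x) x 150 (y) x 8 mm, about 0.2 kg, with a green upright pull tab in its middle, 45 (x) x 12 (y) x 36 mm high above the plate, so its top is 44 mm above the underside. Pinch the tab across its 12 mm thickness (along y). The plate starts flat on the bench, tab up. It is the same after a half turn about z; either long (150 mm) edge may go under the lip.
- filter: The same filter plate, origin at the centre of its underside; axes as filter_mid.
- edge_a (a point): Middle of the plate's long edge on its -x side, 65 mm from its centre, half-way through its 8 mm thickness.
- edge_b (a point): Middle of the plate's long edge on its +x side, 65 mm from its centre, half-way through its 8 mm thickness.
- meter: Bystander: grey handheld meter lying on the bench, 80 x 150 x 40 mm; origin at its underside centre. Leave it alone. It may lie in either of two places, the filter plate in the other.
- reel: Bystander: metal reel standing on end, 56 mm across, 46 mm high; origin at its underside centre. Leave it alone.
- driver: Bystander: screwdriver with orange handle lying on the bench, about 200 mm long along its x; origin under its middle. Leave it alone.
- jar: Bystander: small jar with white cap, 56 mm across, 75 mm high; origin at its underside centre. Leave it alone.
Not all that is in view belongs to the job. Of the things shaped like the filter, the white one is meant.

How it is judged:
By the outcome, as a careful person would: the job done as asked, in the order asked, and still so for the second after the job is handed in, with the robot touching nothing.
It also fails if it takes over 67 s, if anything falls off the work surface, if the arm or the gripper's body presses on something with over 40 N, if the wrist force passes 120 N, or if a joint passes its speed limit or range.

## Working session

There is one attempt and no reset: what is moved stays moved. The work goes in short steps, Python scripts to look and compute and a tool call to move; the robot and the scene stay as the last step left them, time stands still between calls to the robot, and variables do not carry over. Pictures are saved under pics/ and viewed, and the job is handed in when it is done.

Besides the shell and the picture viewer there is one more tool, called after "Call:" as a command line: name --pt "numbers of a row" for each row, then --argument value for the rest. step_arm: Moves the arm, as the interface text tells. Its arguments: {"type":"object","properties":{"series":{"type":"array","items":{"type":"array","items":{"type":"number"}}},"grip_force":{"type":"number"}},"required":["series"]}

```bash
mkdir -p pics; cat > h.py <<'E'
import numpy as np, cv2
from bench import r
def shot(n,tag):
    c=r.read_camera(n); np.savez(f'{tag}.npz',**c)
    cv2.imwrite(f'pics/{tag}.png',c['frame'][:,:,::-1]); return c
def ld(tag): return dict(np.load(f'{tag}.npz'))
def P(c,u,v,k=1):
    u=int(u);v=int(v)
    z=c['range_z'][v-k:v+k+1,u-k:u+k+1]; z=np.median(z[z>0])
    X=np.array([(u-c['cx'])*z/c['fx'],(v-c['cy'])*z/c['fy'],z]); return c['R'].T@(X-c['t'])
def cloud(c):
    z=c['range_z'].astype(float);v,u=np.mgrid[:z.shape[0],:z.shape[1]]
    X=np.stack([(u-c['cx'])*z/c['fx'],(v-c['cy'])*z/c['fy'],z],-1)
    return (X-c['t'])@c['R']
def proj(c,X):
    q=c['R']@np.array(X)+c['t']; return c['fx']*q[0]/q[2]+c['cx'],c['fy']*q[1]/q[2]+c['cy']
E
python3 - <<'E'
from h import *
o=r.get_obs(); print({k:np.round(v,3) for k,v in o.items()})
for n in ['scene','top','wrist']: c=shot(n,n+'0'); print(n,-c['R'].T@c['t'])
E
```

```text
{'clock': np.float64(0.0), 'joint_positions': array([ 1.149,  0.412, -0.013,  1.597,  0.006,  1.134, -0.082]), 'joint_velocities': array([ 0.   , -0.   , -0.   ,  0.001, -0.001, -0.   ,  0.   ]), 'tau': array([ 0.0000e+00, -6.0062e+01,  6.8200e-01, -2.9941e+01,  1.4000e-02,
        1.1000e-02, -0.0000e+00]), 'tool_pos': array([ 0.216, -0.586,  0.23 ]), 'tool_rot': array([-2.577e+00,  1.795e+00,  2.000e-03]), 'ft_force': array([ 0.295,  0.243, -0.558]), 'ft_torque': array([ 0.048, -0.027,  0.081]), 'grip_width': np.float64(0.085)}
scene [1.0044444  0.78038598 0.97823693]
top [ 0.31173175 -0.10979825  1.84014333]
wrist [ 0.29051887 -0.55840244  0.37299257]
```

View pics/scene0.png

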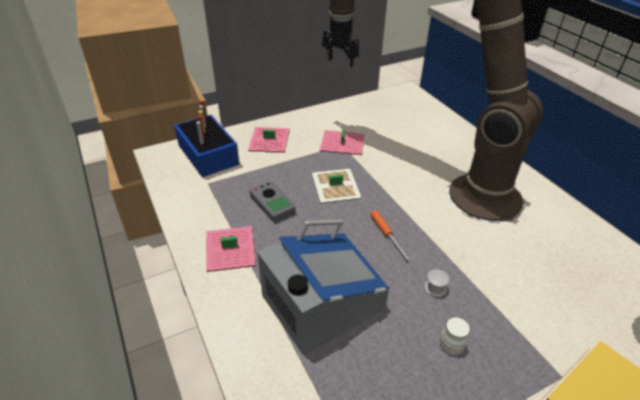

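View pics/top0.png

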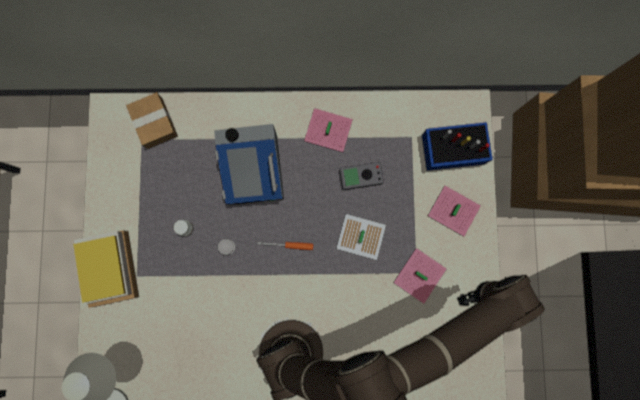

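View pics/wrist0.png

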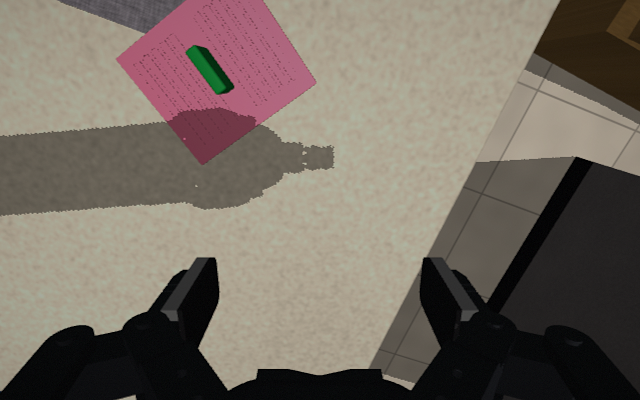

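```bash
python3 - <<'E'
from h import *
for n in ['scene0','top0']:
    c=ld(n)
    f=c['frame']
    if n=='top0':
        cr=f[90:290,130:430]; cv2.imwrite('pics/topcrop.png',cv2.resize(cr,(800,533),interpolation=cv2.INTER_CUBIC)[:,:,::-1])
    else:
        cr=f[200:360,220:420]; cv2.imwrite('pics/scrop.png',cv2.resize(cr,(750,600),interpolation=cv2.INTER_CUBIC)[:,:,::-1])
c=ld('top0')
for u,v in [(232,135),(248,170),(270,175),(361,237),(361,178),(183,228),(227,247),(300,246)]: print((u,v),P(c,u,v).round(3))
E
```

```text
(232, 135) [0.736 0.182 0.186]
(248, 170) [0.626 0.136 0.134]
(270, 175) [0.608 0.061 0.135]
(361, 237) [ 0.398 -0.251  0.042]
(361, 178) [ 0.61  -0.256  0.035]
(183, 228) [0.436 0.368 0.077]
(227, 247) [0.369 0.219 0.057]
(300, 246) [ 0.37  -0.035  0.022]
```

View pics/topcrop.png

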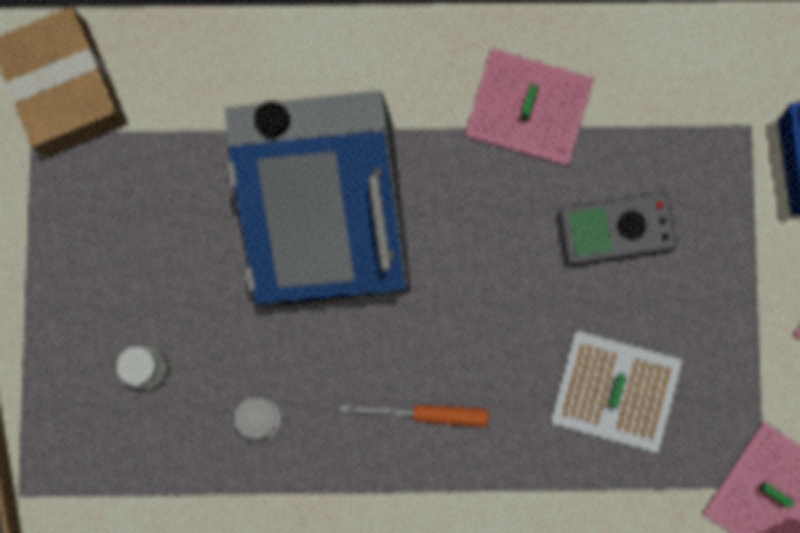

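View pics/scrop.png

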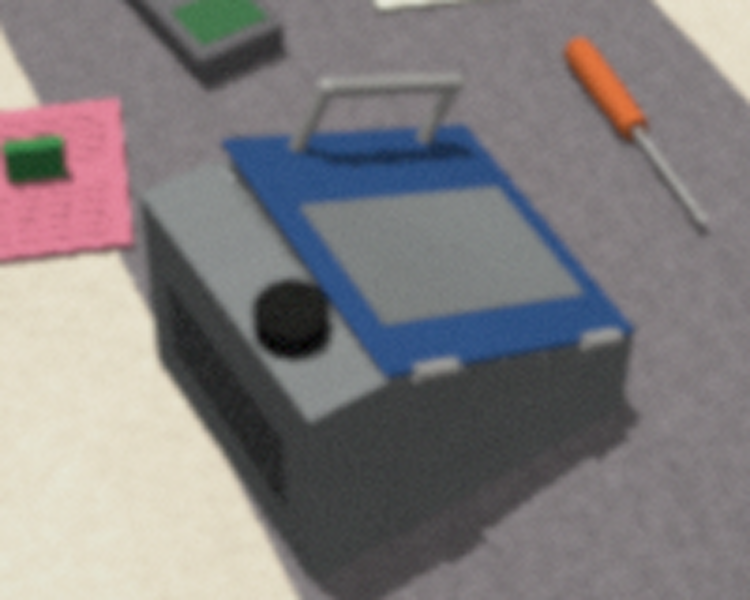

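```bash
python3 - <<'E'
from h import *
def plane(p):
    for _ in range(4):
        m=np.median(p,0) if _==0 else p.mean(0)
        n=np.linalg.svd(p-m,full_matrices=False)[2][2]; n*=np.sign(n[2]) or 1
        d=(p-m)@n; p=p[abs(d)<max(2*d.std(),.002)]
    return m,n,d.std()
for n in ['top0','scene0']:
    c=ld(n);X=cloud(c);f=c['frame'].astype(int);z=c['range_z']
    roi=(X[...,0]>.45)&(X[...,0]<.8)&(X[...,1]>0)&(X[...,1]<.28)&(z>0)
    blue=roi&(f[...,2]>f[...,0]*1.7)&(f[...,2]>60)&(X[...,2]>.05)
    k=cv2.erode(blue.astype(np.uint8),np.ones((3,3)))>0
    m,nn,s=plane(X[k]); print(n,'door',k.sum(),m.round(4),nn.round(4),s.round(4))
    # in-plane
    p=X[blue]; p=p[abs((p-m)@nn)<.01]
    hp=p.copy()
    rc=cv2.minAreaRect((p[:,:2]).astype(np.float32)); print('xy rect',rc, (cv2.boxPoints(rc)).round(4).tolist())
    ex=np.array([1,0,0.])-nn*nn[0];ex/=np.linalg.norm(ex);ey=np.cross(nn,ex)
    q=np.c_[(p-m)@ex,(p-m)@ey].astype(np.float32); rc=cv2.minAreaRect(q); print('inplane',rc)
    for b in cv2.boxPoints(rc): print((m+b[0]*ex+b[1]*ey).round(4))
    # handle: points above plane
    d=(X-m)@nn
    h=roi&(d>.03)&(d<.07)&(np.abs((X-m)@ex)<.11)&(X[...,0]<.7)
    p=X[h]; print('handle n',len(p), d[h].max())
    top=h&(d>.045); p=X[top]; mm=p.mean(0); dr=np.linalg.svd(p-mm,full_matrices=False)[2][0]; t=(p-mm)@dr
    print('bar mean',mm.round(4),'dir',dr.round(3),'ext',t.min(),t.max(),'mid',(mm+dr*(t.min()+t.max())/2).round(4), 'd',np.median(d[top]))
    # top grey
    g=roi&(X[...,2]>.158)&(X[...,2]<.168)&(X[...,0]>.66); 
    if g.sum()>20:
        m2,n2,s2=plane(X[g]); print('top',m2,n2,g.sum()); print(cv2.minAreaRect(X[g][:,:2].astype(np.float32)))
c=ld('top0');X=cloud(c);f=c['frame'].astype(int)
roi=(abs(X[...,0]-.4)<.12)&(abs(X[...,1]+.25)<.12)
w=roi&(X[...,2]>.004)&(X[...,2]<.03)&(f.min(-1)>100)
print('white',cv2.minAreaRect(X[w][:,:2].astype(np.float32)), np.median(X[w][:,2]))
g=roi&(f[...,1]>f[...,0]*1.4)&(f[...,1]>40)&(X[...,2]>.03)
print('tab',g.sum(),X[g].mean(0),cv2.minAreaRect(X[g][:,:2].astype(np.float32)))
E
```

```text
top0 door 1109 [0.6299 0.1297 0.1365] [-0.427   0.0325  0.9036] 0.0033
xy rect ((0.6208814978599548, 0.13361382484436035), (0.19319874048233032, 0.19769611954689026), 5.88977575302124) [[0.5145999789237976, 0.22200000286102295], [0.5349000096321106, 0.02539999969303608], [0.7271000146865845, 0.04520000144839287], [0.7067999839782715, 0.2418999969959259]]
inplane ((-0.010392807424068451, 0.004005953669548035), (0.20967508852481842, 0.19889841973781586), 4.5949625968933105)
[0.5188 0.2225 0.0807]
[0.5332 0.0246 0.0946]
[0.7222 0.0446 0.1832]
[0.7078 0.2424 0.1693]
handle n 135 0.06329230249627912
bar mean [0.6063 0.0497 0.1889] dir [-0.908 -0.096 -0.408] ext -0.05866868980187568 0.06247341855291698 mid [0.6046 0.0496 0.1881] d 0.05480624909542772
top [0.72074412 0.13941977 0.16346787] [-0.01691349  0.00165572  0.99985559] 920
((0.714880108833313, 0.14331907033920288), (0.11852709203958511, 0.20192432403564453), 4.759054183959961)
scene0 door 1611 [0.6386 0.1384 0.1402] [-0.4271  0.0313  0.9037] 0.0009
xy rect ((0.6251606941223145, 0.13724493980407715), (0.19651348888874054, 0.197462275
[... 376 characters left out ...]
0.048  0.1866]
[0.7177 0.245  0.1739]
handle n 234 0.058921671595521107
bar mean [0.6082 0.0546 0.1874] dir [-0.904 -0.09  -0.419] ext -0.05609791918770024 0.06361381750747008 mid [0.6048 0.0543 0.1859] d 0.05388171128970342
top [0.73016922 0.14846124 0.16302776] [-0.02001066 -0.00334892  0.99979416] 2124
((0.7156177759170532, 0.14621344208717346), (0.11007759720087051, 0.20768645405769348), 5.733487129211426)
white ((0.4029497504234314, -0.25348928570747375), (0.15622538328170776, 0.13452018797397614), 73.66285705566406) 0.010110348173877027
tab 32 [ 0.40092565 -0.25143627  0.04520207] ((0.4010210335254669, -0.2514175474643707), (0.009483963251113892, 0.03735439106822014), 73.6887435913086)
```

Call:
step_arm --pt "-1 50 80 60 0" --pt "-1 100 160 80 -3" --pt "-1 150 240 90 -6" --pt "-1 200 320 90 -9" --pt "-1 250 400 90 -12" --pt "-1 300 480 90 -14.7" --pt "-1 345 560 90 -14.7" --pt "-1 389 638 90 -14.7" --pt "-1 389 638 90 -14.7" --pt "-1 389 638 90 -14.7" --pt "-1 389 638 90 -14.7" --pt "-1 389 638 90 -14.7" --pt "-1 389 638 90 -14.7" --pt "-1 389 638 90 -14.7" --pt "-1 389 638 90 -14.7" --pt "-1 389 638 90 -14.7" --grip_force 30

```text
clock: 2.15
tool_pos: [0.6051, 0.05, 0.3209]
tool_rot: [-2.324, 2.114, 0.0]
ft_force: [-0.2, -0.3, -0.3]
grip_width: 0.0853
```

```bash
python3 - <<'E'
from h import *
c=shot('wrist','w1'); o=r.get_obs(); print(o['clock'],o['tool_pos'],o['tool_rot'],o['joint_positions'].round(2))
X=cloud(c);z=c['range_z'];print(np.median(z))
E
```

```text
2.2 [0.60515001 0.05036116 0.32099699] [-2.32391174e+00  2.11314240e+00  2.80565540e-04] [ 0.15  0.36 -0.42  1.49  0.15  1.32 -1.76]
0.443039
```

View pics/w1.png

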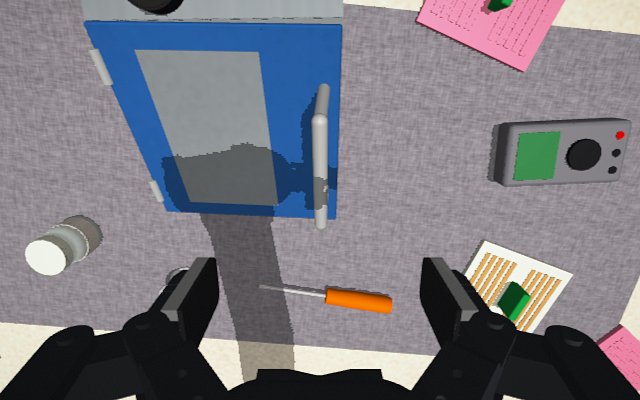

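```bash
cat >> h.py <<'E'
def plane(p):
    for _ in range(4):
        m=np.median(p,0) if _==0 else p.mean(0)
        n=np.linalg.svd(p-m,full_matrices=False)[2][2]; n*=np.sign(n[2]) or 1
        d=(p-m)@n; p=p[abs(d)<max(2*d.std(),.002)]
    return m,n,d.std()
E
python3 - <<'E'
from h import *
c=ld('w1');X=cloud(c);f=c['frame'].astype(int);z=c['range_z']
roi=(X[...,0]>.45)&(X[...,0]<.8)&(X[...,1]>0)&(X[...,1]<.28)&(z>0)&(np.arange(400)[:,None]<240)
blue=roi&(f[...,2]>f[...,0]*1.7)&(f[...,2]>50)&(X[...,2]>.05)
m,nn,s=plane(X[blue]); print('door',m,nn,s)
ex=np.array([1,0,0.])-nn*nn[0];ex/=np.linalg.norm(ex);ey=np.cross(nn,ex)
p=X[blue&(abs((X-m)@nn)<.006)]
q=np.c_[(p-m)@ex,(p-m)@ey].astype(np.float32); rc=cv2.minAreaRect(q); print(rc)
for b in cv2.boxPoints(rc): print((m+b[0]*ex+b[1]*ey).round(4))
d=(X-m)@nn; top=roi&(d>.045)&(d<.065); p=X[top]; mm=p.mean(0); dr=np.linalg.svd(p-mm,full_matrices=False)[2][0]; t=(p-mm)@dr
print('bar',mm,dr,'mid',mm+dr*(t.min()+t.max())/2,t.min(),t.max(),d[top].max(),top.sum())
for v in (60,85,120,160,200,222): 
    us=np.where(top[v])[0]
    if len(us): print(v,us.min(),us.max(),X[v,us].mean(0).round(4), d[v,us].max().round(4))
# unit edges
g=roi&(X[...,2]>.158)&(X[...,2]<.17)&(f.max(-1)-f.min(-1)<30)
print('top z',np.median(X[g][:,2]) if g.sum() else None)
for u,v in [(98,68),(157,191)]: print(P(c,u,v))
w=(abs(X[...,0]-.4)<.12)&(abs(X[...,1]+.25)<.12)
gr=w&(f[...,1]>f[...,0]*1.4)&(X[...,2]>.038); print('tab',X[gr].mean(0),cv2.minAreaRect(X[gr][:,:2].astype(np.float32)))
ms=(X[...,2]<.003)&(z>0); print('bench z',np.median(X[...,2][(abs(X[...,2])<.01)]))
E
```

```text
door [0.64957277 0.12754784 0.14622444] [-0.42725192  0.03454824  0.90347231] 0.0006437537584762865
((-0.03327682614326477, 0.00630815327167511), (0.2103150635957718, 0.1992344707250595), 4.516506671905518)
[0.5176 0.2224 0.0802]
[0.5318 0.0242 0.0945]
[0.7214 0.0442 0.1834]
[0.7072 0.2424 0.1691]
bar [0.61286976 0.049589   0.19218795] [-0.90517442 -0.09802047 -0.41358344] mid [0.60352025 0.04857655 0.18791606] -0.04970412467999403 0.0703620482218628 0.05739184803990256 1660
120 312 327 [0.6549 0.0542 0.2113] 0.0555
160 313 327 [0.6228 0.0508 0.1972] 0.0563
200 314 327 [0.5834 0.0465 0.1783] 0.0567
222 315 327 [0.5583 0.0436 0.1672] 0.057
top z 0.16355326035040105
[0.67366979 0.23931592 0.15688879]
[0.54877666 0.22287497 0.09774204]
tab [ 0.40335342 -0.2522475   0.04300925] ((0.4019526541233063, -0.25343120098114014), (0.012173471041023731, 0.044771626591682434), 73.91120910644531)
bench z 0.0005417200357619469
```

```bash
cat >> h.py <<'E'
psi=np.radians(6.0);a=np.radians(25)
EX=np.array([np.cos(a)*np.cos(psi),np.cos(a)*np.sin(psi),np.sin(a)]);EY=np.array([-np.sin(psi),np.cos(psi),0]);EN=np.cross(EX,EY)
E
python3 - <<'E'
from h import *
n0=np.array([-.4273,.0345,.9035]); print('seat comps of door normal',[round(float(n0@e),4) for e in (EX,EY,EN)])
for off in (0,.003,.006):
    H=np.array([.6124,.2324,.1247])-off*n0
    B=np.array([.605,.049,.1827]); d=B-H
    y,z=d@EY,d@EN; R=np.hypot(y,z); ph=np.arctan2(z,-y)
    print(off,d@EX,y,z,R,'theta0',ph-np.arctan2(.05+off,.186))
    if off==.003:
        for dth in [.1,.2,.3,.4,.5,.6,.7,.8,.9,1,1.1,1.2,1.3,1.4,1.5,1.6,1.7]:
            ny,nz=-R*np.cos(ph+dth),R*np.sin(ph+dth)
            s=(ny-y)*EY+(nz-z)*EN; print(dth,(s*1000).round(0).tolist())
E
```

```text
seat comps of door normal [-0.0, 0.079, 0.9969]
0 0.00046752973311450736 -0.1816218049823607 0.06377790660485806 0.1924944191813068 theta0 0.07509678279273352
0.003 0.0004674100875307629 -0.18138487692912725 0.06676866824585787 0.19328354466410239 theta0 0.07512258929944365
0.1 [-8.0, 7.0, 16.0]
0.2 [-16.0, 15.0, 31.0]
0.3 [-24.0, 25.0, 46.0]
0.4 [-32.0, 37.0, 59.0]
0.5 [-39.0, 50.0, 71.0]
0.6 [-45.0, 65.0, 82.0]
0.7 [-51.0, 81.0, 92.0]
0.8 [-57.0, 97.0, 100.0]
0.9 [-62.0, 115.0, 106.0]
1 [-66.0, 133.0, 111.0]
1.1 [-69.0, 152.0, 113.0]
1.2 [-72.0, 171.0, 115.0]
1.3 [-74.0, 191.0, 114.0]
1.4 [-74.0, 210.0, 112.0]
1.5 [-75.0, 229.0, 108.0]
1.6 [-74.0, 247.0, 102.0]
1.7 [-72.0, 265.0, 95.0]
0.006 0.0004672904419469085 -0.18114794887589383 0.0697594298868577 0.19411583510904734 theta0 0.0751498408923359
```

Call:
step_arm --pt "-1 0 -1 -50 0.6" --pt "-1 0 -1 -100 0.6" --pt "-1 0 -1 -140 0.6" --pt "-1 0 -1 -157 0.6" --pt "-1 0 -1 -157 0.6" --pt "-1 0 -1 -157 0.6" --pt "0.5 0 -1 -157 0.6" --pt "1 0 -1 -157 0.6" --pt "1 0 -1 -157 0.6" --pt "1 0 -1 -157 0.6" --pt "1 0 -1 -157 0.6" --pt "1 0 -1 -157 0.6" --grip_force 30

```text
clock: 3.7
tool_pos: [0.6052, 0.0494, 0.1641]
tool_rot: [-2.335, 2.101, 0.0]
ft_force: [0.1, 0.4, 1.3]
grip_width: 0.0108
```

Call:
step_arm --pt "1 -4 3 8 0" --pt "1 -8 7 16 0" --pt "1 -16 15 31 0" --pt "1 -24 25 46 0" --pt "1 -32 37 59 0" --pt "1 -39 50 71 0" --pt "1 -45 65 82 0" --pt "1 -51 81 92 0" --grip_force 30

```text
clock: 4.7
tool_pos: [0.5531, 0.1292, 0.2569]
tool_rot: [2.332, -2.101, 0.001]
ft_force: [0.7, -5.1, -2.2]
grip_width: 0.0108
```

Call:
step_arm --pt "1 -6 17 8 0" --pt "1 -11 35 14 0" --pt "1 -14 53 18 0" --pt "1 -17 72 21 0" --pt "1 -20 91 22 0" --pt "1 -22 111 22 0" --pt "1 -22 130 20 0" --pt "1 -23 149 16 0" --pt "1 -22 167 10 0" --pt "1 -20 185 3 0" --pt "1 -20 185 3 0" --grip_force 30

```text
clock: 6.08
tool_pos: [0.5326, 0.317, 0.2586]
tool_rot: [2.335, -2.099, -0.003]
ft_force: [-0.9, 2.4, -1.9]
grip_width: 0.0109
```

```bash
python3 - <<'E'
from h import *
c=shot('scene','s2'); o=r.get_obs(); print(o['clock'],o['tool_pos'],o['ft_force'],o['joint_positions'].round(2))
E
```

```text
6.125 [0.53247761 0.31625668 0.25900538] [-1.40504137  3.1861659  -1.90351278] [-0.25  0.43 -0.51  1.55  0.22  1.22 -2.26]
```

View pics/s2.png

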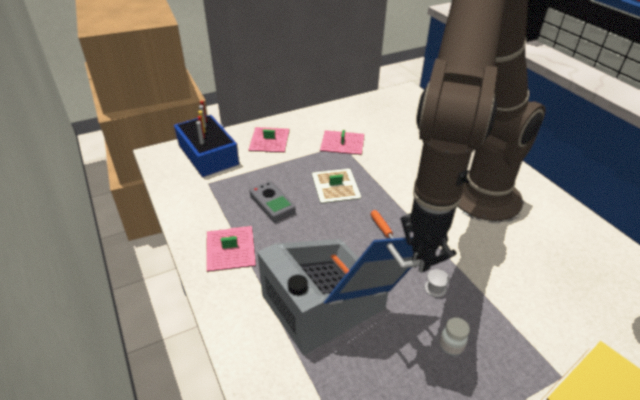

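Call:
step_arm --pt "0.3 0 0 0 0" --pt "0.3 0 0 0 0" --pt "0.3 0 0 0 0" --pt "0.3 0 0 30 0" --pt "0.3 0 0 70 0" --pt "0.3 0 -10 120 0" --pt "0 0 -50 150 0" --pt "-1 0 -100 150 0" --pt "-1 0 -150 150 0" --pt "-1 0 -200 130 0" --pt "-1 0 -250 110 0" --pt "-1 0 -250 110 0" --pt "-1 0 -250 110 0"

```text
clock: 7.75
tool_pos: [0.5325, 0.0665, 0.3695]
tool_rot: [2.334, -2.1, -0.002]
ft_force: [-0.1, 0.1, -0.4]
grip_width: 0.0854
```

```bash
python3 - <<'E'
from h import *
c=shot('wrist','w3'); shot('scene','s3'); o=r.get_obs(); print(o['clock'],o['tool_pos'],o['ft_force'],o['joint_positions'].round(2))
E
```

```text
7.85 [0.53257817 0.06768526 0.36962966] [-0.44744021  0.93967911 -0.43400365] [ 0.14  0.2  -0.42  1.57  0.08  1.38 -1.76]
```

View pics/w3.png

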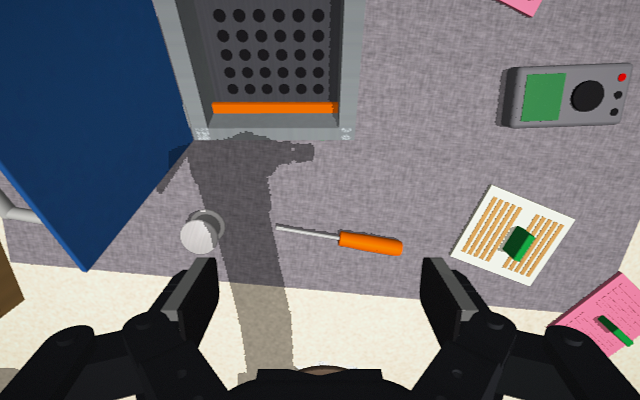

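View pics/s3.png

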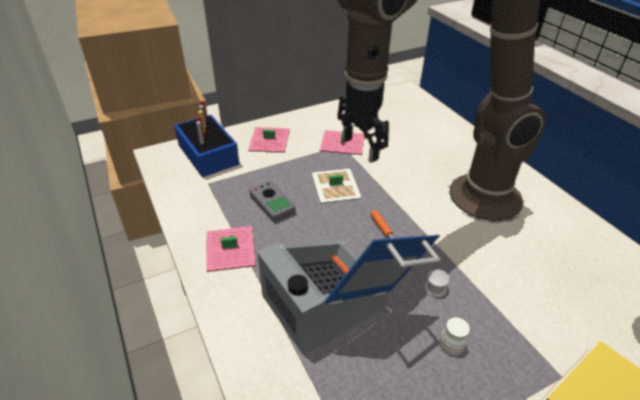

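```bash
python3 - <<'E'
from h import *
for n in ('w3','s3','top'):
    c=ld(n) if n!='top' else shot('top','t3')
    X=cloud(c);f=c['frame'].astype(int);z=c['range_z']
    # approximate seat origin: hinge mid at y=+100,z~58
    roi=(z>0)&(X[...,0]>.5)&(X[...,0]<.75)&(X[...,1]>.02)&(X[...,1]<.25)&(X[...,2]>.03)
    H=np.array([.6124,.2324,.1247]); 
    O=H-.1*EY-.058*EN
    S=np.stack([(X-O)@EX,(X-O)@EY,(X-O)@EN],-1)*1000
    fl=roi&(S[...,0]>-45)&(S[...,0]<55)&(abs(S[...,1])<65)&(abs(S[...,2])<12)
    m,nn,s=plane(X[fl]); print(n,'O guess',O.round(4),'floor',fl.sum(),nn.round(4),'z in S',np.median(S[fl][:,2]).round(2),'floor n in S',[(nn@e).round(4) for e in (EX,EY,EN)])
    lip=roi&(f[...,0]>f[...,2]*1.9)&(f[...,0]>110)&(abs(S[...,1])<90)&(abs(S[...,2]-17)<15)
    if lip.sum()>10:
        L=S[lip]; print('lip',lip.sum(),'x',np.percentile(L[:,0],[1,5,50,95,99]).round(1),'y',np.percentile(L[:,1],[0,1,50,99,100]).round(1),'z',np.percentile(L[:,2],[5,50,95]).round(1))
        T=L[L[:,2]>15]; print(cv2.minAreaRect(T[:,:2].astype(np.float32)))
    # face rim z ~52-58
    rim=roi&(abs(S[...,2]-55)<5)&(abs(S[...,1])<110)&(S[...,0]<115)
    R_=S[rim]; print('rim z',np.median(R_[:,2]), 'y range',np.percentile(R_[:,1],[1,99]))
    inner=R_[(R_[:,0]>-40)&(R_[:,0]<80)]
    r_=inner[inner[:,1]<0][:,1]; l_=inner[inner[:,1]>0][:,1]
    if len(r_)>5:print('right rim y',np.percentile(r_,[1,99]),len(r_))
    if len(l_)>5:print('left rim y',np.percentile(l_,[1,99]),len(l_))
    if n=='w3':
        for v in (20,50,80): 
            print([ (u,S[v,u].round(0).tolist()) for u in range(170,370,6)])
E
```

```text
w3 O guess [0.6472 0.1355 0.0721] floor 8359 [-0.4194 -0.0423  0.9068] z in S -2.61 floor n in S [np.float64(0.0012), np.float64(0.0017), np.float64(1.0)]
lip 1425 x [-88.2 -87.2 -79.6 -75.2 -74.8] y [-80.4 -78.8   2.3  78.1  78.9] z [11.8 17.  18.4]
((-81.53093719482422, -0.7206039428710938), (159.2770233154297, 14.742683410644531), 89.93359375)
rim z 52.28285762618664 y range [-100.59182099  100.49543337]
right rim y [-100.92634359  -81.23037504] 1803
left rim y [ 78.51537439 100.84060625] 2220
[(170, [35.0, 89.0, 51.0]), (176, [35.0, 83.0, 52.0]), (182, [33.0, 79.0, 46.0]), (188, [28.0, 79.0, 30.0]), (194, [23.0, 79.0, 12.0]), (200, [19.0, 76.0, -2.0]), (206, [18.0, 70.0, -4.0]), (212, [18.0, 63.0, -3.0]), (218, [19.0, 56.0, -2.0]), (224, [19.0, 50.0, -2.0]), (230, [18.0, 43.0, -3.0]), (236, [19.0, 36.0, -1.0]), (242, [18.0, 29.0, -3.0]), (248, [19.0, 23.0, -2.0]), (254, [18.0, 16.0, -3.0]), (260, [19.0, 9.0, -3.0]), (266, [19.0, 2.0, -2.0]), (272, [18.0, -4.0, -4.0]), (278, [18.0, -11.0, -3.0]), (284, [18.0, -18.0, -4.0]), (290, [19.0, -25.0, -1.0]), (296, [19.0, -31.0, -2.0]), (
[... 2521 characters left out ...]
0373306274414, -45.57334518432617), (16.596073150634766, 63.20196533203125), 0.8004655838012695)
rim z 51.93296225192986 y range [-98.43598452 109.56592483]
right rim y [-99.45679308 -77.19839043] 213
left rim y [ 82.67526799 109.91307172] 82
top O guess [0.6472 0.1355 0.0721] floor 74 [-0.1148 -0.8556  0.5047] z in S -2.6 floor n in S [np.float64(0.0288), np.float64(-0.839), np.float64(0.5434)]
lip 14 x [-85.6 -84.9 -81.1 -75.7 -74.7] y [-72.7 -72.7 -65.2 -59.3 -58.9] z [12.4 19.  22.9]
((-80.4178695678711, -66.39034271240234), (10.684499740600586, 11.573321342468262), 24.16477394104004)
rim z 53.722688938530766 y range [-99.58892884 102.77308764]
right rim y [-99.72157972 -80.32150784] 105
```

Call:
step_arm --pt "-1 -20 -55 -20 -4" --pt "-1 -40 -110 -60 -10" --pt "-1 -60 -165 -100 -16" --pt "-1 -80 -220 -140 -22" --pt "-1 -100 -275 -180 -22" --pt "-1 -121 -323 -220 -22" --pt "-1 -121 -323 -240 -22" --pt "-1 -121 -323 -240 -22" --pt "-1 -121 -323 -240 -22" --pt "-1 -121 -323 -240 -22"

```text
clock: 9.15
tool_pos: [0.4134, -0.2543, 0.1309]
tool_rot: [-1.898, 2.503, -0.001]
ft_force: [0.5, 0.8, 0.5]
grip_width: 0.0852
```

```bash
python3 - <<'E'
from h import *
c=shot('wrist','w4'); o=r.get_obs(); print(o['clock'],o['tool_pos'],o['tool_rot'],o['ft_force'],o['joint_positions'].round(2))
v=o['tool_rot']; print('jaw',np.degrees(2*np.arctan2(v[1],v[0]))%180)
X=cloud(c);f=c['frame'].astype(int)
w=(abs(X[...,0]-.4)<.12)&(abs(X[...,1]+.25)<.12)
g=w&(f[...,1]>f[...,0]*1.4)&(X[...,2]>.040); print('tab',g.sum(),np.median(X[g][:,2]),cv2.minAreaRect(X[g][:,:2].astype(np.float32)))
p=w&(f.min(-1)>60)&(abs(X[...,2]-.008)<.004); print(np.median(X[p][:,2]),cv2.minAreaRect(X[p][:,:2].astype(np.float32)))
O=np.array([.6472,.1355,.0721])-.020*EX-.0007*EY-.0028*EN; print('O',O)
K=np.array([.736,.182,.186])-O; print('knob h',K@np.array([np.cos(psi),np.sin(psi),0]),K@EY,K[2])
E
```

```text
9.2 [ 0.41312417 -0.25443662  0.13084942] [-1.89754702e+00  2.50327545e+00 -9.54200688e-04] [ 0.47287209 -0.27224775  0.57652584] [ 0.58  0.3  -0.15  2.03  0.06  0.81 -1.45]
jaw 74.32612173371027
tab 1192 0.04393926945912092 ((0.42370402812957764, -0.25778496265411377), (0.10958652198314667, 0.09974714368581772), 31.875032424926758)
0.008030337429992172 ((0.4013490378856659, -0.2541097402572632), (0.15020941197872162, 0.13040748238563538), 73.95155334472656)
O [0.63042316 0.13303283 0.06110997]
knob h 0.11011694245850746 0.03766314059645708 0.12489002703851662
```

View pics/w4.png

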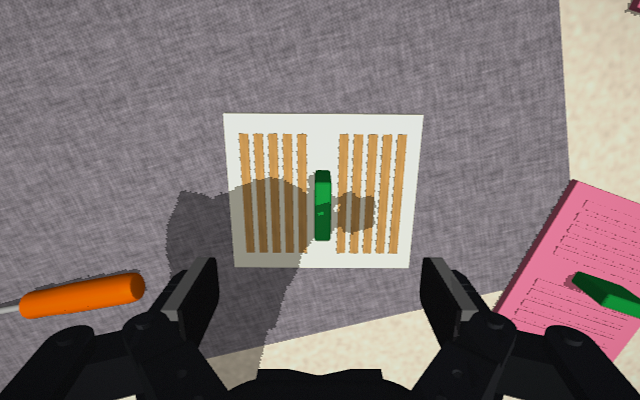

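Call:
step_arm --pt "-0.4 -2 -2.5 -50 -0.4" --pt "-0.4 -2 -2.5 -95 -0.4" --pt "-0.4 -2 -2.5 -118 -0.4" --pt "-0.4 -2 -2.5 -118 -0.4" --pt "-0.4 -2 -2.5 -118 -0.4" --pt "1 -2 -2.5 -118 -0.4" --pt "1 -2 -2.5 -118 -0.4" --pt "1 -2 -2.5 -118 -0.4" --pt "1 -2 -2.5 -118 -0.4" --pt "1 -2 -2.5 -118 -0.4" --grip_force 30

```text
clock: 10.45
tool_pos: [0.4115, -0.2572, 0.0136]
tool_rot: [-1.888, 2.51, -0.003]
ft_force: [-0.8, 0.4, 6.2]
grip_width: 0.0116
```

Call:
step_arm --pt "1 0 0 10 0" --pt "1 0 0 40 0" --pt "1 0 0 80 0" --pt "1 0 0 80 0" --pt "1 0 0 80 0"

```text
clock: 11.08
tool_pos: [0.4111, -0.2571, 0.0934]
tool_rot: [-1.888, 2.51, -0.002]
ft_force: [-1.1, 0.3, -2.9]
grip_width: 0.0115
```

```bash
cat > tilt.py <<'E'
from h import *
import sys
def meas(tag):
    c=shot('wrist',tag);X=cloud(c);f=c['frame'].astype(int);z=c['range_z'];o=r.get_obs();T=o['tool_pos']
    w=(np.linalg.norm(X[...,:2]-T[:2],axis=-1)<.13)&(z>0)&(abs(X[...,2]-T[2])<.09)&(f[...,0]>95)&(f[...,2]>40)
    w&=(np.arange(400)[:,None]<300)&(f[...,0]>=f[...,1])
    n=len(X[w]); m,nn,s=plane(X[w])
    v=o['tool_rot'];jaw=2*np.arctan2(v[1],v[0])
    j=np.array([np.cos(jaw),np.sin(jaw),0]); 
    if j[1]<0:j=-j
    fx=np.array([j[1],-j[0],0])
    print(o['clock'],'pts',n,s.round(4),'pitch up-fwd',np.degrees(np.arctan2(-nn@fx,nn[2])).round(2),'roll',np.degrees(np.arctan2(nn@j,nn[2])).round(2),'TCP',T.round(4),'F',o['ft_force'].round(1),'jaw',(np.degrees(jaw)%180).round(2))
    # height of plate top plane under tool axis
    zt=m[2]-((T[:2]-m[:2])@nn[:2])/nn[2]; print('plane z at tcp',zt.round(4),'w',o['grip_width'].round(4))
    p=X[w&(abs((X-m)@nn)<.004)]; S=(p-T); print('fwd range',np.percentile(S@fx,[.5,99.5]).round(4),'lat',np.percentile(S@j,[.5,99.5]).round(4))
    return c
meas(sys.argv[1])
E
python3 tilt.py w5
```

```text
11.125 pts 24261 0.0007 pitch up-fwd 0.08 roll 0.14 TCP [ 0.4108 -0.2568  0.0929] F [-0.3  0.4 -2.5] jaw 73.91Traceback (most recent call last):
  File "tilt.py", line 17, in <module>
    meas(sys.argv[1])
    ~~~~^^^^^^^^^^^^^
  File "tilt.py", line 14, in meas
    zt=m[2]-((T[:2]-m[:2])@nn[:2])/nn[2]; print('plane z at tcp',zt.round(4),'w',o['grip_width'].round(4))
                                                                                 ^^^^^^^^^^^^^^^^^^^^^
AttributeError: 'float' object has no attribute 'round'
```

View pics/w5.png

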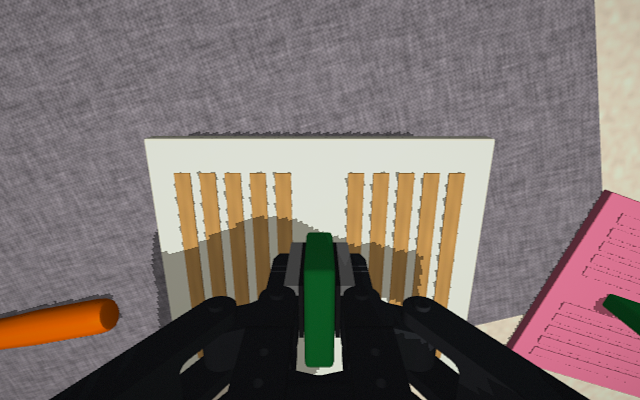

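Call:
step_arm --pt "1 0 0 50 0" --pt "1 20 20 100 2" --pt "1 50 65 150 6" --pt "1 85 115 160 10" --pt "1 120 170 160 14" --pt "1 155 225 160 18" --pt "1 190 280 160 22.1" --pt "1 220 335 160 22.1" --pt "1 249 393 160 22.1" --pt "1 249 393 160 22.1" --pt "1 249 393 160 22.1" --pt "1 249 393 160 22.1" --pt "1 249 393 160 22.1"

```text
clock: 12.75
tool_pos: [0.6597, 0.1338, 0.2529]
tool_rot: [2.332, -2.105, 0.002]
ft_force: [-0.4, 0.9, -2.5]
grip_width: 0.0115
```

```bash
sed -i "s/o\['grip_width'\].round(4)/o['grip_width']/" tilt.py; python3 tilt.py w6; python3 - <<'E'
from h import *
c=shot('scene','s6')
E
```

```text
12.8 pts 26966 0.0007 pitch up-fwd -0.09 roll 0.26 TCP [0.6597 0.1341 0.2531] F [ 0.4 -0.1 -2.3] jaw 95.87
plane z at tcp 0.2475 w 0.011669737412573928
fwd range [-0.0248  0.0543] lat [-0.0746  0.0733]
```

View pics/w6.png

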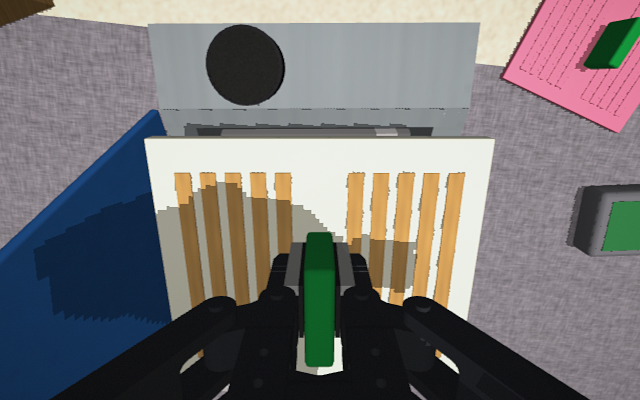

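View pics/s6.png

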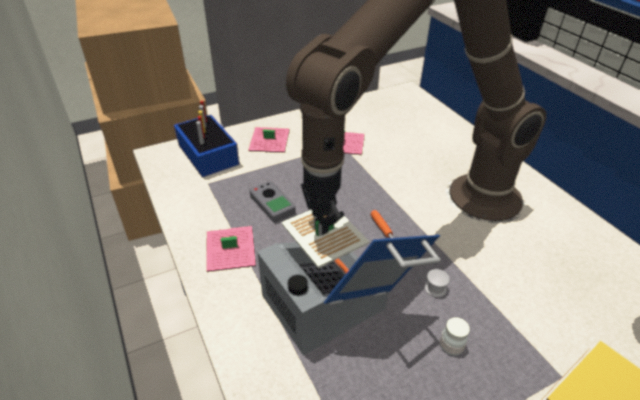

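Call:
step_arm --pt "1 0 2 -30 0" --pt "1 0 2 -60 0" --pt "1 0 2 -72 0" --pt "1 0 2 -76 0" --pt "1 0 2 -80 0" --pt "1 0 2 -84 0" --pt "1 0 2 -88 0" --pt "1 0 2 -88 0" --grip_force 25

```text
clock: 13.85
tool_pos: [0.6582, 0.1363, 0.1668]
tool_rot: [2.331, -2.103, 0.0]
ft_force: [-8.3, -2.1, 5.6]
grip_width: 0.0117
```

```bash
python3 tilt.py w7
```

```text
13.9 pts 28064 0.0006 pitch up-fwd 7.5 roll 0.17 TCP [0.6583 0.1363 0.1668] F [-9.3 -2.6  6.8] jaw 95.9
plane z at tcp 0.1622 w 0.011505994147835036
fwd range [-0.0266  0.0561] lat [-0.0704  0.0736]
```

View pics/w7.png

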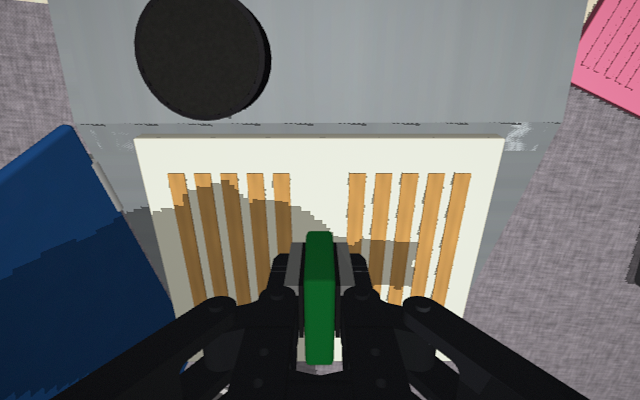

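Call:
step_arm --pt "1 -2 0 -3 0" --pt "1 -4 0 -6 0" --pt "1 -4 0 -9 0" --pt "1 -4 0 -12 0" --pt "1 -4 0 -15 0" --pt "1 -4 0 -18 0" --pt "1 -4 0 -18 0"

```text
clock: 14.78
tool_pos: [0.653, 0.1362, 0.1476]
tool_rot: [2.33, -2.101, -0.003]
ft_force: [-3.7, -1.0, 2.0]
grip_width: 0.0117
```

```bash
python3 tilt.py w8
```

```text
14.825 pts 53156 0.0006 pitch up-fwd 24.45 roll 0.05 TCP [0.653  0.1362 0.1476] F [-4.6 -1.5  2.2] jaw 95.92
plane z at tcp 0.142 w 0.011431506369421257
fwd range [-0.0357  0.059 ] lat [-0.0738  0.0737]
```

View pics/w8.png

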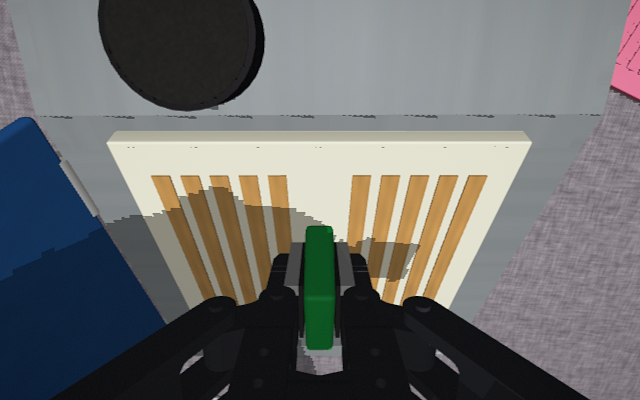

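Call:
step_arm --pt "1 0 0 -3 0" --pt "1 0 0 -6 0" --pt "1 0 0 -9 0" --pt "1 0 0 -12 0" --pt "1 0 0 -12 0" --pt "1 0 0 -12 0"

```text
clock: 15.58
tool_pos: [0.653, 0.1362, 0.1352]
tool_rot: [2.33, -2.1, -0.003]
ft_force: [-2.7, -0.8, 0.6]
grip_width: 0.0118
```

```bash
python3 tilt.py w9
```

```text
15.625 pts 50583 0.0005 pitch up-fwd 36.87 roll 0.09 TCP [0.653  0.1362 0.1352] F [-1.5 -0.1  0.2] jaw 95.92
plane z at tcp 0.1274 w 0.01170758433385123
fwd range [-0.0447  0.0577] lat [-0.0738  0.0991]
```

View pics/w9.png

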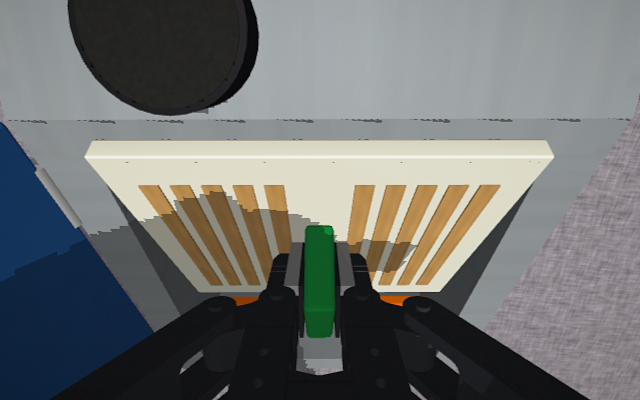

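Call:
step_arm --pt "1 0 0 -2 0" --pt "1 0 0 -3.5 0" --pt "1 0 0 -3.5 0"

```text
clock: 16.0
tool_pos: [0.6534, 0.1363, 0.1319]
tool_rot: [2.33, -2.101, -0.003]
ft_force: [-2.5, -0.4, 3.2]
grip_width: 0.0114
```

```bash
python3 tilt.py w10; python3 - <<'E'
from h import *
O=np.array([.6304,.1330,.0611]); c=ld('w10')
T=r.get_obs()['tool_pos']; G=T+[0,0,.019]
print('grasp seat',[(round(float((G-O)@e)*1000,1)) for e in (EX,EY,EN)])
X=cloud(c);f=c['frame'].astype(int)
S=np.stack([(X-O)@EX,(X-O)@EY,(X-O)@EN],-1)*1000
w=(f[...,0]>95)&(f[...,2]>40)&(abs(S[...,1])<78)&(abs(S[...,0])<130)&(S[...,2]>15)&(S[...,2]<80)&(np.arange(400)[:,None]<330)&(f[...,0]>=f[...,1])
m,n,s=plane(X[w]); 
print('rel normal',[(n@e).round(4) for e in (EX,EY,EN)],'tilt',np.degrees(np.arctan2(-n@EX,n@EN)))
q=S[w&(abs((X-m)@n)<.003)]; print('x',np.percentile(q[:,0],[.2,99.8]),'y',np.percentile(q[:,1],[.2,99.8]))
b=q[q[:,0]<np.percentile(q[:,0],.5)]; print('low edge',b.mean(0)); t=q[q[:,0]>np.percentile(q[:,0],99.5)]; print('high',t.mean(0))
# G distance above plate top
print('G above top',((G-m)@n)*1000)
E
```

```text
16.05 pts 48544 0.0005 pitch up-fwd 40.14 roll 0.07 TCP [0.6534 0.1363 0.1319] F [-1.4 -0.9  3. ] jaw 95.92
plane z at tcp 0.1231 w 0.011314979996058107
fwd range [-0.0415  0.0568] lat [-0.0738  0.0994]
grasp seat [58.9, 0.9, 71.6]
rel normal [np.float64(-0.2613), np.float64(0.0018), np.float64(0.9653)] tilt 15.145191284970197
x [ -7.4903089  117.05039172] y [-73.30026124  74.58740847]
low edge [-7.18739447 -8.45723384 30.97102395]
high [117.05791204  12.57812137  63.04306449]
G above top 21.246556738659343
```

View pics/w10.png

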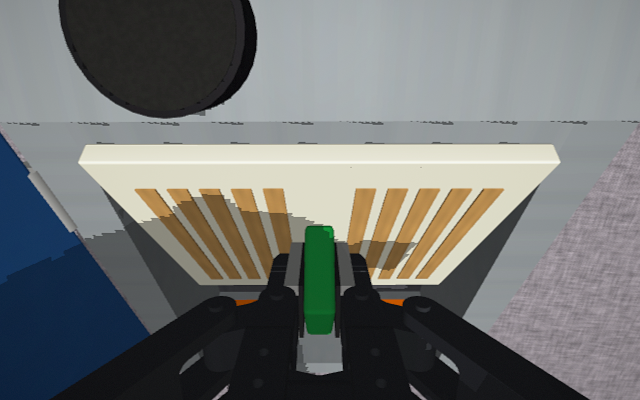

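Call:
step_arm --pt "1 -12 -1.3 -5.7 0" --pt "1 -24 -2.6 -11.4 0" --pt "1 -37 -3.9 -17.3 0" --pt "1 -34.5 -3.6 -22.7 0" --pt "1 -32 -3.4 -28.2 0" --pt "1 -29.4 -3.1 -33.6 0" --pt "1 -29.4 -3.1 -33.6 0" --pt "1 -29.4 -3.1 -33.6 0"

```text
clock: 17.05
tool_pos: [0.6241, 0.1333, 0.0982]
tool_rot: [2.33, -2.101, -0.003]
ft_force: [-0.0, -0.1, -2.6]
grip_width: 0.012
```

```bash
cat > seat.py <<'E'
from h import *
import sys
O=np.array([.6304,.1330,.0611]); c=shot('wrist',sys.argv[1])
o=r.get_obs();T=o['tool_pos']; G=T+[0,0,.019]
print(o['clock'],T.round(4),'F',o['ft_force'].round(1),'grasp seat',[(round(float((G-O)@e)*1000,1)) for e in (EX,EY,EN)])
X=cloud(c);f=c['frame'].astype(int)
S=np.stack([(X-O)@EX,(X-O)@EY,(X-O)@EN],-1)*1000
w=(f[...,0]>95)&(f[...,2]>40)&(abs(S[...,1])<78)&(abs(S[...,0])<130)&(S[...,2]>3)&(S[...,2]<80)&(np.arange(400)[:,None]<330)&(f[...,0]>=f[...,1])&(f[...,0]>f[...,2]+5)
lip=(f[...,0]>f[...,2]*1.9)&(f[...,0]>110)&(S[...,0]<-40)&(S[...,2]<30)&(S[...,2]>10)&(abs(S[...,1])<80)
if lip.sum()>20: print('lip x',np.percentile(S[lip][:,0],[2,98]).round(1),'z',np.median(S[lip][:,2]).round(1))
w&=~lip
m,n,s=plane(X[w]); 
ti=np.arctan2(-n@EX,n@EN)
print('std',s.round(4),'tilt',np.degrees(ti).round(2),'roll',(n@EY).round(4))
q=S[w&(abs((X-m)@n)<.0025)]; print('x',np.percentile(q[:,0],[.2,99.8]).round(1),'y',np.percentile(q[:,1],[.2,99.8]).round(1))
hi=np.percentile(q[:,0],99.7); M=np.array([(m-O)@EX,(m-O)@EN])*1000
zt=M[1]+(hi-M[0])*np.tan(ti)
print('high top corner',hi.round(1),zt.round(1),'-> low bottom corner',(hi-130*np.cos(ti)+8*np.sin(ti)).round(1),(zt-130*np.sin(ti)-8*np.cos(ti)).round(1))
E
python3 seat.py w11
```

```text
17.1 [0.6241 0.1333 0.0984] F [ 0.7  0.5 -2.6] grasp seat [18.1, 0.9, 53.7]
lip x [-60.5 -54.3] z 17.1
std 0.0006 tilt 14.86 roll 0.0032
x [-48.6  76. ] y [-73.4  74.9]
high top corner 75.9 46.9 -> low bottom corner -47.7 5.8
```

View pics/w11.png

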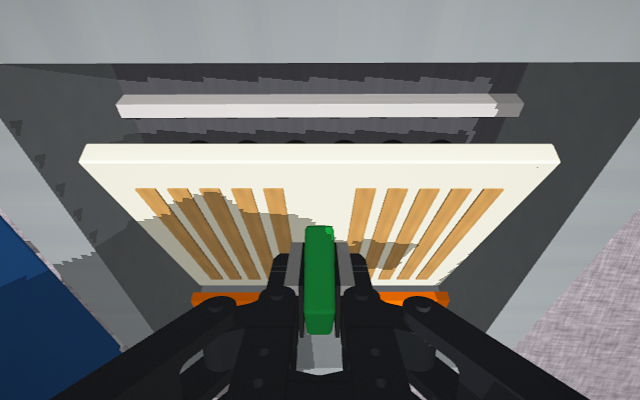

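Call:
step_arm --pt "1 0.9 0.1 -2 0" --pt "1 1.9 0.2 -4 0" --pt "1 1.9 0.2 -4 0"

```text
clock: 17.48
tool_pos: [0.6259, 0.1334, 0.0942]
tool_rot: [2.33, -2.101, -0.003]
ft_force: [-0.4, -0.8, -2.2]
grip_width: 0.0118
```

```bash
python3 seat.py w12
```

```text
17.525 [0.6259 0.1335 0.0943] F [ 0.1 -0.4 -2.2] grasp seat [18.1, 0.9, 49.2]
lip x [-56.8 -54.2] z 16.1
std 0.0006 tilt 14.84 roll 0.0032
x [-49.7  75.9] y [-73.4  74.9]
high top corner 75.8 42.4 -> low bottom corner -47.8 1.4
```

Call:
step_arm --pt "1 -3.6 -0.4 -1.7 0" --pt "1 -7.2 -0.8 -3.4 0" --pt "1 -10.8 -1.1 -5.1 0" --pt "1 -10.8 -1.1 -5.1 0"

```text
clock: 18.02
tool_pos: [0.6146, 0.1323, 0.089]
tool_rot: [2.33, -2.101, -0.003]
ft_force: [0.9, 0.1, -1.2]
grip_width: 0.0111
```

```bash
python3 seat.py w13
```

```text
18.075 [0.615  0.1323 0.0892] F [-0.6 -0.4 -2.4] grasp seat [6.0, 0.9, 49.2]
lip x [-64.9 -41.2] z 17.8
std 0.0006 tilt 14.85 roll 0.0033
x [-67.6  63.5] y [-73.4  75. ]
high top corner 63.4 42.5 -> low bottom corner -60.2 1.5
```

View pics/w13.png

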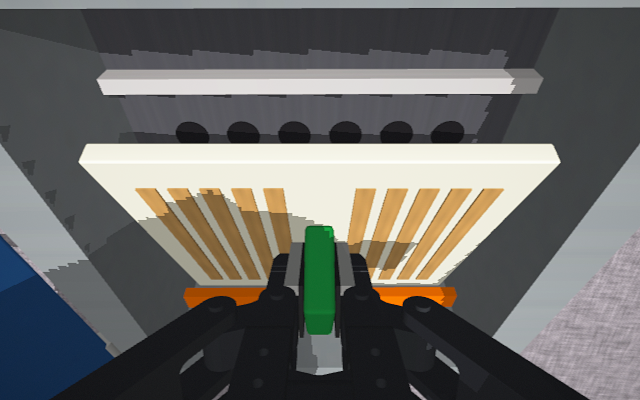

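Call:
step_arm --pt "1 -3.2 -0.3 -1.6 0" --pt "1 -3.2 -0.3 -3.2 0" --pt "1 -1.5 -0.2 -4.2 0" --pt "1 0.2 0 -5.2 0" --pt "1 2 0.2 -6.4 0" --pt "1 3.8 0.4 -7.6 0" --pt "1 3.8 0.4 -7.6 0"

```text
clock: 18.95
tool_pos: [0.6194, 0.1329, 0.0817]
tool_rot: [2.331, -2.102, -0.002]
ft_force: [0.1, 1.2, 3.4]
grip_width: 0.0116
```

```bash
python3 seat.py w14
```

```text
19.0 [0.6191 0.1328 0.0816] F [ 0.8 -0.7  2.6] grasp seat [6.5, 1.0, 40.5]
lip x [-57.  -40.4] z 12.5
std 0.0006 tilt 8.44 roll 0.0018
x [-63.1  62.9] y [-73.3  75. ]
high top corner 62.9 27.8 -> low bottom corner -64.6 0.8
```

View pics/w14.png

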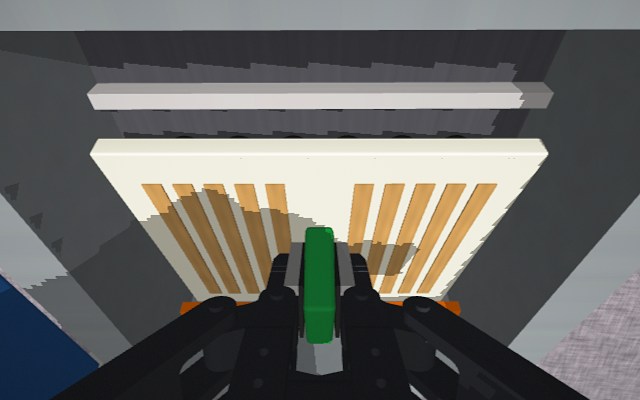

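Call:
step_arm --pt "1 1.7 0.2 -1.2 0" --pt "1 3.4 0.4 -2.5 0" --pt "1 5 0.5 -3.9 0" --pt "1 6.7 0.7 -5.3 0" --pt "1 8.2 0.8 -6.7 0" --pt "1 9.5 0.9 -8 0" --pt "1 9.5 0.9 -8 0"

```text
clock: 19.88
tool_pos: [0.6288, 0.1338, 0.0735]
tool_rot: [2.331, -2.102, -0.002]
ft_force: [-0.0, 0.0, 2.0]
grip_width: 0.0116
```

```bash
python3 seat.py w15
```

```text
19.925 [0.6287 0.1338 0.0735] F [0.5 0.4 2.9] grasp seat [11.8, 1.0, 29.1]
lip x [-68.1 -56.6] z 20.0
std 0.0006 tilt -0.19 roll 0.0015
x [-42.7  73.2] y [-73.3  75.1]
high top corner 73.1 8.5 -> low bottom corner -56.9 0.9
```

View pics/w15.png

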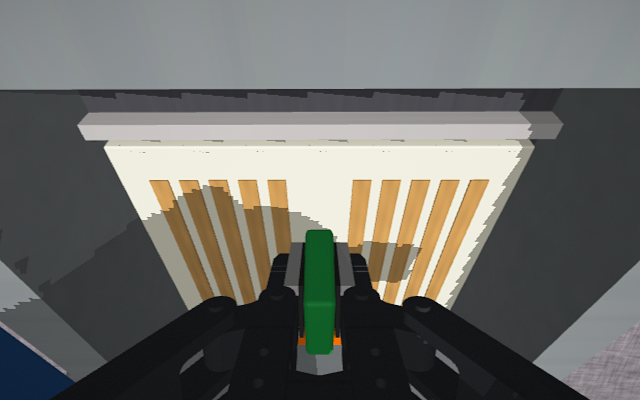

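Call:
step_arm --pt "1 0.4 0 -1 0" --pt "1 0.4 0 -1 0" --pt "0.3 0.4 0 -1 0" --pt "0.3 0.4 0 -1 0" --pt "0 0.4 0 -1 0" --pt "0 0.4 0 -1 0" --pt "0 0 0 30 0" --pt "0 0 0 80 0" --pt "0 -30 -20 130 0" --pt "0 -80 -50 190 0" --pt "0 -120 -80 230 0" --pt "0 -120 -80 230 0" --pt "0 -120 -80 230 0"

```text
clock: 21.55
tool_pos: [0.5088, 0.0531, 0.305]
tool_rot: [2.331, -2.104, 0.002]
ft_force: [0.4, -0.3, -0.6]
grip_width: 0.0428
```

```bash
python3 - <<'E'
from h import *
O=np.array([.6304,.1330,.0611])
o=r.get_obs();print(o['clock'],o['tool_pos'],o['ft_force'])
for n in ('wrist','scene'):
    c=shot(n,n+'16');X=cloud(c);f=c['frame'].astype(int)
    S=np.stack([(X-O)@EX,(X-O)@EY,(X-O)@EN],-1)*1000
    w=(abs(S[...,1])<76)&(abs(S[...,0])<58)&(S[...,2]>4)&(S[...,2]<14)&(f.min(-1)>60)&(f[...,0]>=f[...,2])
    m,n_,s=plane(X[w]);M=np.array([(m-O)@e for e in (EX,EY,EN)])*1000
    print(n,w.sum(),s,'tilt',np.degrees(np.arctan2(-n_@EX,n_@EN)),'roll',n_@EY,'z',M[2], 'y',np.percentile(S[w][:,1],[.5,99.5]))
    fl=(abs(S[...,1])<76)&(S[...,0]>78)&(S[...,0]<105)&(abs(S[...,2])<6); print('floor z above ridge',np.median(S[fl][:,2]) if fl.sum() else None)
    g=(f[...,1]>f[...,0]*1.4)&(abs(S[...,0])<60)&(abs(S[...,1])<40)&(S[...,2]>38); print('tab',np.percentile(S[g],[1,99],axis=0) if g.sum() else None)
    d=(f[...,2]>f[...,0]*1.7)&(f[...,2]>40)&(X[...,0]>.4)&(X[...,0]<.8)&(X[...,1]>.15)&(X[...,1]<.4)&(X[...,2]>.1)
    m,n_,s=plane(X[d]); n_*=np.sign(n_@EY); print('door n',n_@EX,n_@EY,n_@EN,'theta',np.arctan2(n_@EY,n_@EN),d.sum(),s)
E
```

```text
21.55 [0.50878575 0.05309361 0.30499625] [ 0.39299919 -0.29516201 -0.64643447]
wrist 11181 0.0007745209815127374 tilt 0.1875933011809655 roll 0.0014002294413758313 z 8.385872982869579 y [-74.05779563  74.05324581]
floor z above ridge None
tab [[-21.47946735 -24.42976791  38.54497532]
 [ 29.09625801   5.79472278 340.89516541]]
door n -0.0016626590550842216 0.9796387529352366 -0.20076142386514642 theta 1.772931717552827 29800 0.0006015530354242327
scene 734 0.000933501610307984 tilt -0.006825193879721321 roll 0.0007907069262738309 z 7.987167269402341 y [-73.08076022  38.64542527]
floor z above ridge None
tab [[-15.06893989 -27.87089195  38.2287504 ]
 [ 54.80750048  10.1913128  421.79088261]]
door n 0.0019109595847976403 0.9803474464891867 -0.19726944110935205 theta 1.769368538622854 1681 0.000678355238720126
```

View pics/wrist16.png

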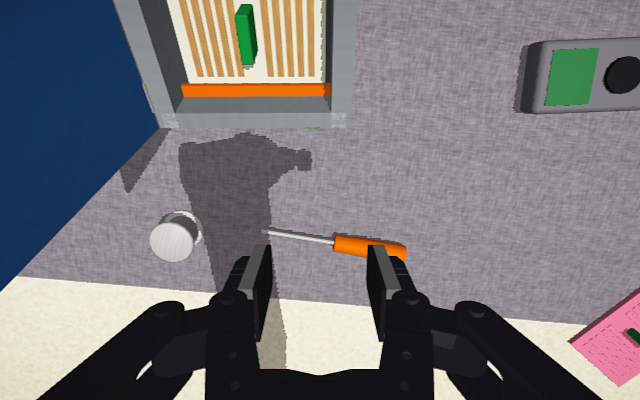

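View pics/scene16.png

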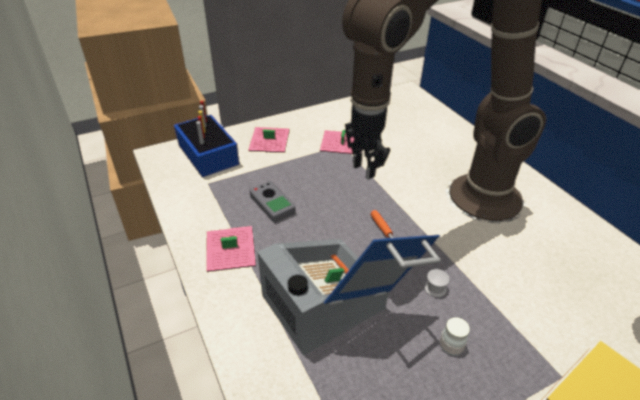

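```bash
python3 -c "
from bench import r
print(r.hand_in())"
```

```text
the job is handed in; nothing more can be done
None
```

The door is open and the filter plate is seated in the bay, green tab out. I handed the job in at about 21.6 s of the 67 s allowed.

- **Door:** I swung it open by its handle and left it at about 1.77 rad, past square. It was still there in the last pictures.
- **Plate:** I picked it up by its tab and tipped it against the upper rim of the bay to about 15° from the floor. I then slid its lower edge under the orange lip, lowered the upper edge while still gripping the tab, and let go.
- **Last checks:** the wrist and scene cameras put the plate's tilt at 0.2° or less and its top surface 8.0–8.4 mm above the bay floor, which is right for an 8 mm plate lying flat. The gripper was well clear, with no force on it.
- **Bystanders:** the meter, reel, screwdriver and jar look unmoved in the pictures, but I did not measure them again.
- **Disagreements:** the cameras differed by up to about 4 mm sideways on the door position. I used the wrist camera, which agreed with the top one. The final check that was meant to measure the bay floor above the ridge and the tab's position gave nothing usable, so I relied on the plate's surface and the pictures.

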